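Check the hand brake of the panel trolley

ROBOT

A 6-joint arm with a two-finger parallel gripper is mounted at the origin on the work surface. World frame = base frame: x ahead of the robot, y to its left, z up, the work surface at z = 0. Lengths are in m, angles in rad, forces in N, time in s.
With the tool pointing down it reaches from about 0.375 to 0.9 m from the base axis. Payload 3.1 kg.
Tool frame: the origin (TCP) lies between the finger pads; the fingertips stand 8 mm ahead of it and the grasp point (between the pads) lies 11 mm behind it; z points along the fingers, y is the line along which they close (so a half turn about z gives the same grasp; the last joint's range is limited). The gripper opens to 87 mm and grips with 3 to 60 N. Pads are 19 mm wide; open, the fingers measure 117 mm over their backs; the gripper's body (75 mm by 190 mm) begins 51 mm behind the grasp point.
Start: joints at [0.933, 0.527, 1.433, -0, 1.181, -0.178], TCP at [0.277, 0.56, 0.231] pointing down, gripper open.
Joint ranges: [-3.08, 3.08], [-0.75, 2.2], [0.22, 2.44], [-1.43, 4.57], [0, 2.65], [-2.85, 2.85]. Speed limits (rad/s): [2.79, 2.79, 3.14, 3.14, 3.14, 3.14].

INTERFACE

Orientations are given as a unit quaternion [x, y, z, w].
In Python, from rig import robot, vision, job gives the robot as it stands.
- The arm moves only by the shell command python3 -m handwheel 'ROWS' [OPENING] [FORCE]. ROWS is JSON, a list of rows, each a list of 4 numbers: the shift along the tool's x, y, z as a fraction of full scale, then the turn about the tool's z as a fraction of full scale. A call has 1 to 20 rows; each row is the pose to reach, as a shift and turn from the pose commanded when the call began, along the tool's axes at that moment, turning the shorter way round; what a row does not reach only later rows make up. Full scale, the value 1, is 300 mm for a shift and 2 pi rad for a turn. A row lasts 1/12 s, in which the tool goes at most 41.7 mm and 7.16 degrees, less where a joint would pass 70% of its speed; a pose out of reach is approached as far as the arm can. A call with a number of a shift or a turn outside -1 to 1 is refused whole. A call with a gripper value outside its range is refused whole. OPENING is the opening in per cent of the stroke, from 0 (shut) to 100 (fully open), set as the call begins (- or left out, the last holds). The fingers move at their own pace and stop on an object; FORCE is the grip in N (left out, the last holds). Time passes only in rows, so rows that repeat a pose let the fingers close. It gives the time, the measured TCP pose, the force, the opening and the grip force at its end, in the units of the state.
- robot.get_obs(): the state, without advancing time (a new reading comes with each control period).
- vision.camera(name): name is "scene" or "top" or "wrist"; returns a dict with "frame" (420x560x3 uint8, red, green, blue), "K" (3x3 intrinsics, pixels), "cam_to_world" (4x4, takes a point from camera to world coordinates); the wrist camera has in their place "hand_eye" (4x4, takes a point from camera to tool coordinates, whose origin is the TCP and whose axes are the flange's). Camera axes: x right, y down, z forward; pixel columns grow to the right and rows downward; lengths in m; the calibration is good to about 2 mm. A picture is of the moment at which its call begins: read the wrist's pose just before it. There is no depth.
- job.hand_in(): hands the job in; it is judged then, once.
Trained networks look in the newest picture that a camera, given by its name, has taken for a name from the list of things; names that differ only in an ending like _2 or _b are one class to them, and where a whole thing is asked for, a point or a joint stands for the part that bears it (a point fixed in the world has none). Each returns a list of dicts, best first, with "conf" (0 to 1); they miss things now and then, are a little off and sometimes report something else, mostly with a low value. They report only what shows in the picture. A call takes as long as a camera call.
- vision.look_for(camera, label): "point" ([row, column] in pixels, amid what is visible of it).
- vision.outline_of(camera, label): "mask" (420x560 bool, what is visible of it) and "point" ([row, column] in pixels, amid what is visible of it).
The state is a dict: "time": time; "q": joint angles; "joint_velocities": joint speeds; "joint_torque": joint torques, N m; "position": TCP position; "tool_rot": TCP orientation; "ft_force": force on the tool from outside, world axes, zero at the start; "moment": the same for the moment, N m; "grip_width": finger opening in m; "grip_force": force on a finger pad.
Only numpy, scipy, OpenCV 4.12 (cv2) and the standard library are available. Lean on these libraries where they do the work, as an engineer would, in place of code of your own. Each camera call takes 0.05 s, during which the arm holds its last target. There are 200 camera calls.

TASK

Check the hand brake of the panel trolley parked at the bench: put the outside of the fingers against the far side of the long brake lever and press it in towards the push bar until it stops firmly, short of the bar, and let it out again all the way so that the brake settles; then press it in to its stop a second time and keep it there, finishing while still holding it in, so that I can look at the gap. Push on the lever only, firmly but without forcing it: do not pinch or grip it, do not push on the bar, leave the short height-release lever alone and do not move the things on the bench.

Things in the scene. Friction and masses are not known exactly. Their poses are not given: they have to be found in the camera images.
- brake (a joint): the brake lever's angle, rad: 0 = let out (rest), grows as the lever is pressed in towards the bar, firm stop at 0.36. It turns about an upright pin. The spring sends it back to 0 when let go; pressed at brake_face it takes about 3.5 N to start and 7 N to reach the stop.
- brake_face (a point): point on the far face of the brake lever's blade (side away from bar and robot), 85 mm from its pivot pin, at mid-height; moves with the lever, about 30 mm from rest to stop. x axis points square out of that face, away from the bar (press along -x), y along the blade to its free end, z up. Blade: level aluminium bar 10 mm thick, 16 mm high. Clear air 150 mm beyond the face and 60 mm below it.
- brake_tip (a point): centre of the 20 mm ball at the free end of the brake lever, 110 mm from the pivot pin. At rest the lever slants away from the bar by 0.38 rad; at its stop it is nearly parallel to the bar, with about 20 mm of air left before the rubber grip.
- release_tip (a point): free end of the other, short lever (60 mm) at the right-hand end of the bar, which frees the height lock of the handle; to be left alone
- height_release (a joint): angle of that short lever, rad: 0 = let out, 0.36 = pressed in
- bar: the trolley's push bar with rubber grips and lever brackets; fixed. Level grey tube 380 mm long, 28 mm thick (grips 34, flanges 39). Origin mid-bar on its axis, 180 to 240 mm above the bench; y along the bar to the robot's left, x level, away from the robot. Both levers lie level on its far (+x) side: brake pin at x 40, y 60 mm, blade to +y; short lever's pin at x 40, y -60 mm, blade to -y.
- jar0: pigment jar, 60 mm wide, 80 mm high, standing on the bench; origin under its centre
- jar1: pigment jar, 66 mm wide, 90 mm high; origin under its centre
- jar2: pigment jar, 60 mm wide, 80 mm high; origin under its centre
- spray_bottle: white bottle, 62 mm wide, 170 mm high, standing; origin under its centre
- mallet: round wooden mallet lying down, head 60 mm thick, handle along its -x, 270 mm long over all; origin on the bench under the rear face of the head
- spatula: spatula 280 mm long lying along its x, handle to -x, origin under its middle
- brush: flat brush 170 mm long lying along its x, handle to -x, origin under its middle
- plaster_tile: flat plaster tile 110 x 110 x 22 mm lying down; origin under its centre

How it is judged:
On the way, in this order (a step that is already met when the one before it is completed fails the run):
1. the brake lever is pressed in to its stop with the fingers (value of joint brake above 0.335 rad and contact force between brake and the fingers above 3 N), for 0.2 s.
2. the brake lever is let out all the way (value of joint brake below 0.04 rad), for 0.2 s.
At the end, for the whole second after the job is handed in: the fingers hold the brake lever at its stop (joint above 0.335 of 0.36 rad, contact force above 3 N), after having pressed it there once before and let it out (below 0.04 rad) in between; the short lever is at rest (all of step 1 and value of joint height_release below 0.06 rad); the arm keeps its last pose, push and grip.
It fails at once if the lever is forced: pressed with more than 45 N (contact force between brake and the fingers above 45 N).
It fails at once if the lever is pinched or hooked from between the fingers (the grasp point is not beyond the lever's far face while the fingers touch it) (contact force between brake and the fingers above 1 N and x of the grasp point in the frame of brake_face below -0.002 m).
It fails at once if the robot pushes on the bar (over 3 N) (contact force between bar and the fingers above 3 N or contact force between bar and the arm above 3 N).
It fails at once if the short height-release lever is pressed (value of joint height_release above 0.06 rad).
It fails at once if a thing on the bench is moved by more than 15 mm (distance of any of jar0, jar1, jar2, spray_bottle, mallet, spatula, brush, plaster_tile from where it was at the start of the episode above 0.015 m).
It also fails if it takes over 42 s, if anything falls off the work surface, if the arm or the gripper's body presses on something with over 40 N, if the wrist force passes 120 N, or if a joint passes its speed limit or range.

## Working session

There is one attempt and no reset: what is moved stays moved. The work goes in short steps, Python scripts to look and compute and a shell command to move; the robot and the scene stay as the last step left them, time stands still between calls to the robot, and variables do not carry over. Pictures are saved under pics/ and viewed, at most 10 in all, crops included, and the job is handed in when it is done.

```bash
mkdir -p pics; ls; cat > h.py <<'E'
import numpy as np, cv2
from rig import robot, vision, job
E
python3 - <<'E'
from h import *
print(robot.get_obs())
for c in ["scene","top"]:
    d=vision.camera(c); cv2.imwrite(f"pics/{c}0.png",d["frame"][...,::-1])
    print(c,d["K"].tolist(),np.round(d["cam_to_world"],4).tolist())
    for l in ["brake_face","brake_tip","release_tip","bar","brake","height_release"]:
        print(l,[(np.round(r["point"]).tolist(),round(r["conf"],2)) for r in vision.look_for(c,l)[:3]])
E
```

```text
pics
{'time': 0.0, 'q': array([ 9.33500307e-01,  5.28495521e-01,  1.43389484e+00, -2.07714137e-05,
        1.18136721e+00, -1.78475988e-01]), 'joint_velocities': array([-0.00075234, -0.00163769, -0.00200736,  0.00097898,  0.0008321 ,
       -0.00179212]), 'joint_torque': array([-1.27618241e-03, -4.40044963e+01, -1.76589543e+01,  6.32108166e-02,
        5.82139380e-02, -1.54620329e-04]), 'position': array([0.27634474, 0.55979999, 0.22955594]), 'tool_rot': array([ 2.27399053e-01,  9.73801057e-01, -9.97464006e-04, -4.20562205e-04]), 'ft_force': array([ 0.39649677, -0.12098526, -0.40705362]), 'moment': array([-0.02354457, -0.03067664,  0.00851582]), 'grip_force': 0.0, 'grip_width': 0.08644873491205318}
scene [[516.2609696376554, 0.0, 273.60975316355314], [0.0, 516.2609696376554, 207.76620188967703], [0.0, 0.0, 1.0]] [[-0.718, 0.4956, -0.4888, 1.149], [0.696, 0.5168, -0.4984, 0.7002], [0.0055, -0.6981, -0.716, 1.1736], [0.0, 0.0, 0.0, 1.0]]
brake_face [([218.0, 290.0], 0.69)]
brake_tip [([221.0, 290.0], 0.52), ([176.0, 203.0], 0.21)]
release_tip [([186.0, 232.0], 0.5)]
bar [([190.0, 265.0], 0.98)]
brake [([222.0, 290.0], 0.67)]
height_release [([183.0, 233.0], 0.68), ([198.0, 221.0], 0.32)]
top [[543.7850292711067, 0.0, 276.06005846371175], [0.0, 543.7850292711067, 213.2293693069149], [0.0, 0.0, 1.0]] [[-0.0222, -0.9916, 0.1271, 0.2537], [-0.9997, 0.0236, 0.0091, -0.0294], [-0.012, -0.1269, -0.9918, 1.5747], [0.0, 0.0, 0.0, 1.0]]
brake_face [([182.0, 224.0], 0.56)]
brake_tip [([184.0, 221.0], 0.61)]
release_tip [([173.0, 310.0], 0.67), ([221.0, 358.0], 0.65)]
bar [([200.0, 273.0], 0.72)]
brake [([184.0, 224.0], 0.58)]
height_release [([214.0, 166.0], 0.35)]
```

```bash
python3 - <<'E'
import cv2
for n,(r0,r1,c0,c1) in {"scene":(110,300,150,400),"top":(100,290,130,380)}.items():
    i=cv2.imread(f"pics/{n}0.png"); cv2.imwrite(f"pics/{n}0z.png",cv2.resize(i[r0:r1,c0:c1],None,fx=3,fy=3,interpolation=cv2.INTER_CUBIC))
E
```

```text
(no output)
```

View pics/scene0z.png

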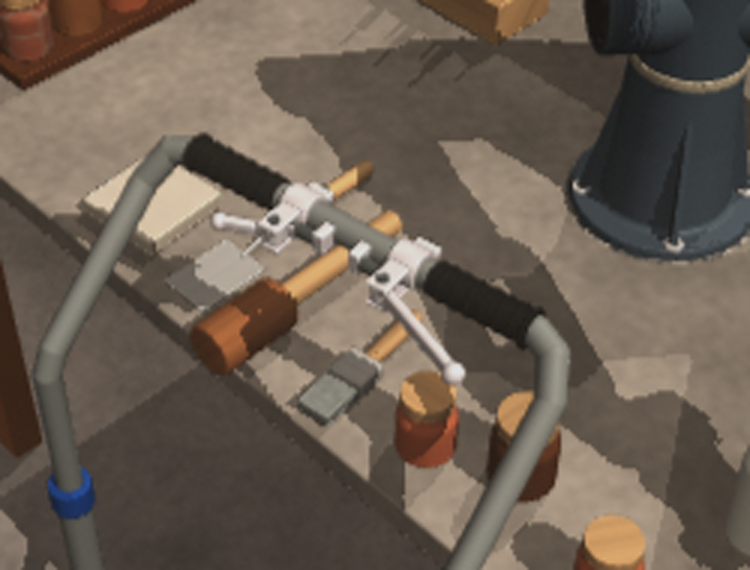

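View pics/top0z.png

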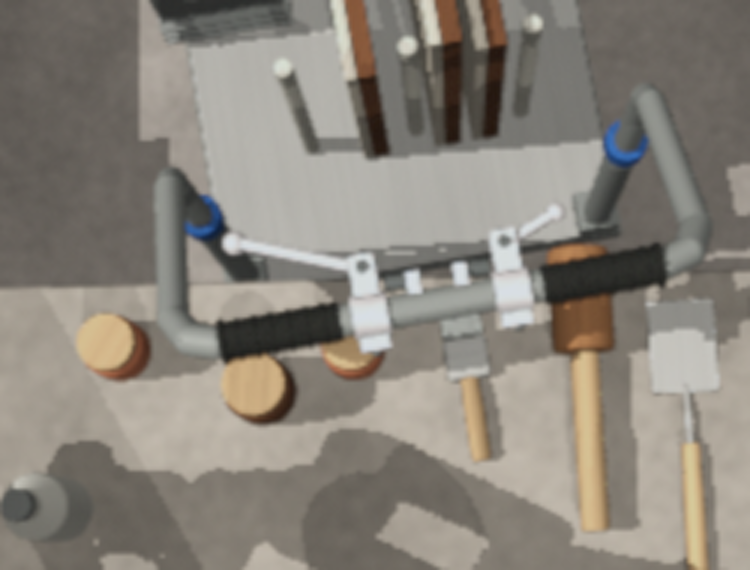

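View pics/scene0.png

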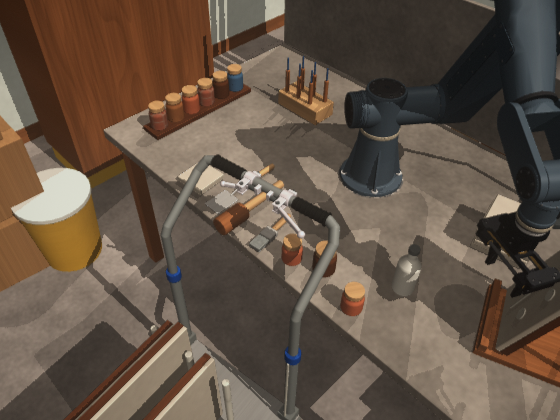

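```bash
cat >> h.py <<'E'
def tri(obs):
    A=np.zeros((3,3));b=np.zeros(3);L=[]
    for d,c,r in obs:
        T=np.array(d["cam_to_world"]);K=np.array(d["K"])
        v=T[:3,:3]@np.linalg.solve(K,[c,r,1]);v/=np.linalg.norm(v);P=np.eye(3)-np.outer(v,v)
        A+=P;b+=P@T[:3,3];L.append((P,T[:3,3]))
    x=np.linalg.solve(A,b); return x,[np.linalg.norm(P@(x-o)) for P,o in L]
def proj(d,X):
    T=np.linalg.inv(d["cam_to_world"]);p=np.array(d["K"])@(T[:3,:3]@X+T[:3,3]);return p[:2]/p[2]
E
python3 - <<'E'
from h import *
s=vision.camera("scene");t=vision.camera("top")
for n,a,b in [("tip",(301.7,234),(207.3,181)),("rel",(223,183.3),(315.7,170.7)),("pin",(277,205),(251,188.7)),("spin",(240.5,183),(298.3,180)),
  ("gripLend",(329,218),(203,213.5)),("gripRend",(215,160),(351,188))]:
    x,e=tri([(s,*a),(t,*b)]);print(n,np.round(x,4),np.round(e,4))
E
```

```text
tip [0.5137 0.1534 0.2257] [0.0016 0.0016]
rel [ 0.5338 -0.1207  0.2233] [0.0014 0.0014]
pin [0.4906 0.0432 0.2297] [0.0015 0.0015]
spin [ 0.5087 -0.0761  0.238 ] [0.0021 0.0021]
gripLend [0.4297 0.1652 0.2302] [0.0001 0.0001]
gripRend [ 0.4878 -0.2086  0.2239] [0.0022 0.0022]
```

```bash
python3 -m handwheel '[[0,0,-0.1,0],[0,0,-0.2,0],[0,0,-0.3,0],[0,0,-0.4,0],[-0.06,-0.03,-0.4,-0.008],[-0.14,-0.08,-0.4,-0.018],[-0.22,-0.13,-0.4,-0.028],[-0.30,-0.18,-0.4,-0.038],[-0.38,-0.22,-0.4,-0.048],[-0.46,-0.27,-0.4,-0.058],[-0.54,-0.31,-0.4,-0.068],[-0.62,-0.36,-0.4,-0.078],[-0.69,-0.40,-0.4,-0.087],[-0.74,-0.43,-0.4,-0.093],[-0.76,-0.44,-0.4,-0.095],[-0.76,-0.44,-0.4,-0.095],[-0.76,-0.44,-0.4,-0.095]]' 0 30
cat >> h.py <<'E'
from scipy.spatial.transform import Rotation as R
def togo(target):
    o=robot.get_obs();M=R.from_quat(o["tool_rot"]).as_matrix()
    print("pos",np.round(o["position"],4),"xyaw",np.degrees(np.arctan2(M[1,0],M[0,0])).round(2),"z",M[:,2].round(3))
    print("frac",np.round(M.T@(np.array(target)-o["position"])/.3,3),"F",o["ft_force"].round(2),"t",o["time"])
E
python3 -c "
from h import *
togo([.57,.12,.35])"
```

```text
time: 2.22
position: [0.4228, 0.3409, 0.3506]
tool_rot: [-0.068, 0.998, 0.0, -0.0]
ft_force: [-0.7, 0.3, -0.3]
grip_width: 0.0001
grip_force: 0.0
pos [0.4228 0.3409 0.3506] xyaw -172.17 z [-0.  0. -1.]
frac [-0.386 -0.796  0.002] F [-0.66  0.33 -0.34] t 2.2167
```

```bash
python3 -m handwheel '[[-0.03,-0.05,0,0],[-0.06,-0.12,0,0],[-0.10,-0.20,0,0],[-0.14,-0.28,0,0],[-0.18,-0.37,0,0],[-0.22,-0.45,0,0],[-0.26,-0.54,0,0],[-0.30,-0.62,0,0],[-0.34,-0.70,0,0],[-0.37,-0.76,0,0],[-0.386,-0.796,0,0],[-0.386,-0.796,0,0],[-0.386,-0.796,0,0]]'
python3 - <<'E'
from h import *
o=robot.get_obs();M=np.eye(4);M[:3,:3]=R.from_quat(o["tool_rot"]).as_matrix();M[:3,3]=o["position"]
w=vision.camera("wrist");w["cam_to_world"]=M@w["hand_eye"]
print([(l,[(np.round(r["point"]).tolist(),round(r["conf"],2)) for r in vision.look_for("wrist",l)[:2]]) for l in ["brake_face","brake_tip"]])
im=w["frame"][...,::-1].copy()
for X in [(.5137,.1534,.2257),(.490,.045,.226),(.513,.128,.226)]:
    p=proj(w,np.array(X));print(p.round(1));cv2.drawMarker(im,tuple(int(v) for v in p),(0,255,0),1,10)
cv2.imwrite("pics/w1.png",im)
togo([.57,.12,.212])
E
```

```text
time: 3.3
position: [0.5698, 0.1212, 0.3503]
tool_rot: [-0.069, 0.998, 0.001, -0.001]
ft_force: [0.6, -0.2, 0.1]
grip_width: 0.0003
grip_force: 0.0
[('brake_face', [([118.0, 269.0], 0.61)]), ('brake_tip', [([120.0, 275.0], 0.96)])]
[328.3 137.8]
[188.6  84.9]
[295.7 132.3]
pos [0.5693 0.1219 0.3506] xyaw -171.99 z [-0.001  0.001 -1.   ]
frac [-0.002 -0.007  0.462] F [-0.65 -0.67  0.06] t 3.45
```

View pics/w1.png

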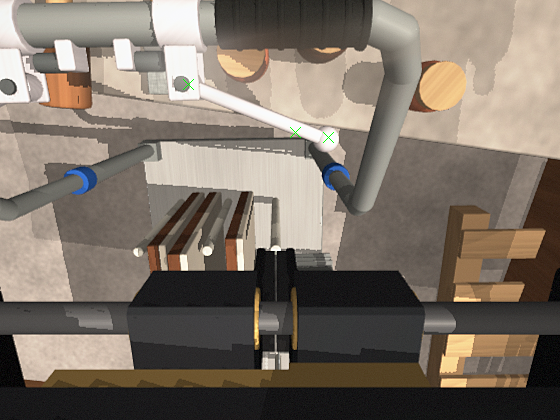

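```bash
python3 - <<'E'
from h import *
s=vision.camera("scene");t=vision.camera("top")
for n,a,b in [("R",(165,231.7),(345,131.7)),("L",(337,241.7),(187,160)),("Lcorner",(336,222),(190,211))]:
    x,e=tri([(s,*a),(t,*b)]);print(n,np.round(x,4),np.round(e,4))
E
```

```text
R [ 0.68   -0.2197  0.0603] [0.0027 0.0027]
L [0.5334 0.2263 0.2825] [0.0371 0.0371]
Lcorner [0.4359 0.1944 0.2428] [0.0016 0.0016]
```

```bash
python3 -m handwheel '[[0,0,0.05,0],[0,0,0.12,0],[0,0,0.2,0],[0,0,0.28,0],[0,0,0.36,0],[0,0,0.42,0],[0,0,0.45,0],[0,0,0.46,0],[0.02,0,0.46,0],[0.04,0,0.46,0],[0.05,0,0.46,0],[0.05,0,0.46,0],[0.05,0,0.46,0]]'
python3 - <<'E'
from h import *
togo([.4925,.118,.212])
w=vision.camera("wrist");cv2.imwrite("pics/w2.png",w["frame"][...,::-1])
E
```

```text
time: 4.63
position: [0.5557, 0.1184, 0.2137]
tool_rot: [-0.069, 0.998, -0.0, 0.001]
ft_force: [-0.0, 0.9, -0.3]
grip_width: 0.0007
grip_force: 0.0
pos [0.5557 0.1184 0.2137] xyaw -172.09 z [ 0.002  0.    -1.   ]
frac [0.209 0.028 0.005] F [-0.01  0.93 -0.28] t 4.6333
```

View pics/w2.png

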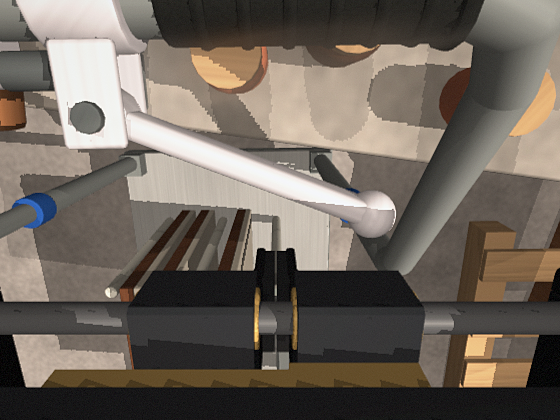

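```bash
python3 -m handwheel '[[0.02,0.01,0,0],[0.04,0.02,0,0],[0.06,0.03,0,0],[0.08,0.04,0,0],[0.10,0.04,0,0],[0.12,0.04,0,0],[0.13,0.04,0,0],[0.14,0.04,0,0],[0.14,0.04,0,0],[0.14,0.04,0,0]]'
python3 -c "
from h import *
togo([.4925,.121,.212])"
```

```text
time: 5.52
position: [0.5141, 0.1249, 0.2134]
tool_rot: [-0.069, 0.998, 0.0, 0.003]
ft_force: [4.4, 2.1, -0.1]
grip_width: 0.0003
grip_force: 2.3
pos [0.5141 0.1249 0.2134] xyaw -172.12 z [ 0.005  0.001 -1.   ]
frac [ 0.073 -0.003  0.004] F [ 4.38  2.1  -0.06] t 5.5167
```

Contact, with about 4.5 N. Continue in small steps.

```bash
python3 -m handwheel '[[0.01,0,0,0],[0.02,0,0,0],[0.03,0,0,0],[0.04,0,0,0],[0.045,0,0,0],[0.05,0,0,0],[0.05,0,0,0],[0.05,0,0,0]]'
python3 -m handwheel '[[0.005,0,0,0],[0.01,0,0,0],[0.01,0,0,0]]'
python3 -m handwheel '[[0.005,0,0,0],[0.01,0,0,0],[0.01,0,0,0]]'
```

```text
time: 6.18
position: [0.5001, 0.1237, 0.2136]
tool_rot: [-0.068, 0.998, 0.001, 0.004]
ft_force: [5.3, 6.0, -0.6]
grip_width: 0.0003
grip_force: 3.1
time: 6.43
position: [0.4971, 0.1235, 0.2136]
tool_rot: [-0.068, 0.998, 0.002, 0.004]
ft_force: [6.0, 6.3, -0.7]
grip_width: 0.0003
grip_force: 3.3
time: 6.68
position: [0.4957, 0.1233, 0.2137]
tool_rot: [-0.068, 0.998, 0.002, 0.006]
ft_force: [8.9, 6.4, -2.9]
grip_width: 0.0004
grip_force: 4.7
```

```bash
python3 -m handwheel '[[0.005,0,0,0],[0.01,0,0,0],[0.01,0,0,0]]'
python3 -m handwheel '[[0.005,0,0,0],[0.01,0,0,0],[0.01,0,0,0],[0.01,0,0,0]]'
python3 - <<'E'
from h import *
togo([.5555,.121,.212])
w=vision.camera("wrist");cv2.imwrite("pics/w3.png",w["frame"][...,::-1])
E
```

```text
time: 6.93
position: [0.4956, 0.1232, 0.2139]
tool_rot: [-0.068, 0.998, 0.002, 0.009]
ft_force: [13.5, 8.8, -7.1]
grip_width: 0.0007
grip_force: 7.4
time: 7.27
position: [0.4955, 0.1232, 0.214]
tool_rot: [-0.068, 0.998, 0.002, 0.012]
ft_force: [18.9, 9.7, -11.9]
grip_width: 0.0001
grip_force: 10.0
pos [0.4955 0.1232 0.214 ] xyaw -172.25 z [ 0.023  0.006 -1.   ]
frac [-0.197 -0.034  0.011] F [ 18.94   9.71 -11.86] t 7.2667
```

View pics/w3.png

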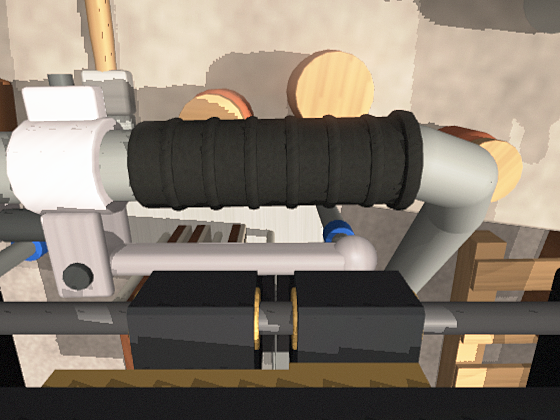

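```bash
python3 -m handwheel '[[0,0,0,0],[-0.02,0,0,0],[-0.05,0,0,0],[-0.08,0,0,0],[-0.11,0,0,0],[-0.14,0,0,0],[-0.17,0,0,0],[-0.17,0,0,0],[-0.17,0,0,0],[-0.17,0,0,0],[-0.17,0,0,0],[-0.17,0,0,0],[-0.17,0,0,0],[-0.17,0,0,0]]'
python3 - <<'E'
from h import *
togo([.4955,.1232,.214])
w=vision.camera("wrist");cv2.imwrite("pics/w4.png",w["frame"][...,::-1])
E
```

```text
time: 8.48
position: [0.5356, 0.1278, 0.2126]
tool_rot: [-0.069, 0.998, 0.0, -0.0]
ft_force: [-0.2, -0.0, -0.2]
grip_width: 0.0005
grip_force: 0.0
pos [0.5356 0.1278 0.2126] xyaw -172.08 z [-0.  0. -1.]
frac [ 0.135  0.003 -0.005] F [-0.19 -0.   -0.15] t 8.4833
```

View pics/w4.png

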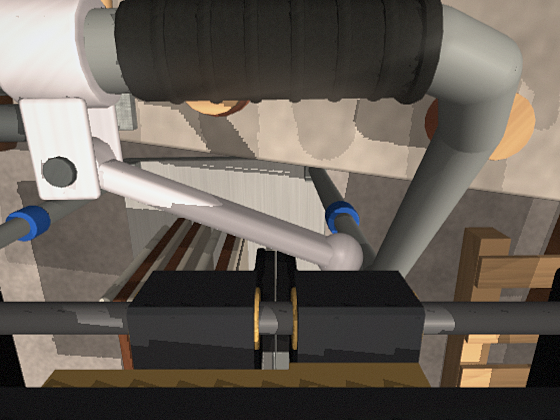

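The lever is back out (ball at about 342,250), and with zero force there is no contact. Now I'll press a second time.

```bash
python3 -m handwheel '[[0.02,0,0,0],[0.04,0,0,0],[0.06,0,0,0],[0.08,0,0,0],[0.10,0,0,0],[0.12,0,0,0],[0.135,0,0,0],[0.145,0,0,0],[0.15,0,0,0],[0.155,0,0,0],[0.16,0,0,0],[0.165,0,0,0],[0.165,0,0,0],[0.165,0,0,0],[0.165,0,0,0]]'
```

```text
time: 9.78
position: [0.4955, 0.1233, 0.214]
tool_rot: [-0.068, 0.998, 0.002, 0.011]
ft_force: [17.5, 8.6, -9.7]
grip_width: 0.0004
grip_force: 8.8
```

```bash
python3 -m handwheel '[[0,0,0,0],[0,0,0,0],[0,0,0,0],[0,0,0,0],[0,0,0,0]]' && python3 -c "
from h import *
print(job.hand_in())"
```

```text
time: 10.2
position: [0.4955, 0.1233, 0.214]
tool_rot: [-0.068, 0.998, 0.002, 0.011]
ft_force: [17.0, 8.1, -10.7]
grip_width: 0.0006
grip_force: 8.8
the job is handed in; nothing more can be done
None
```

I pressed the brake lever to its stop, let it out fully, then pressed it to the stop again; I handed in at 10.2 s with the fingers still holding it there at about 20 N, but no verdict came back.

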